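Size a T-headed key on the slot gauge

TASK

Size the steel key that stands on the rubber mat: starting at the narrowest slot of the gauge, set it upright on each slot in turn and press it lightly, blade along the slot, moving on to the next wider slot only when it is refused, until the first slot takes it. Push it fully home there, flange down on the gauge, and let go. Do not force it, and leave the two keys on the cardboard and everything else on the bench alone.

Things in the scene. Friction and masses are not known exactly. Their poses are not given: they have to be found in the camera images.
- key_a: plain steel T-headed key, about 0.26 kg, upright on mat or sheet. From its origin (centre of the foot) up: blade 40 mm (x) x 26 tall, thickness (y) not told: 11.5, 16.5 or 21.5, one of each among the three keys; flange 50 (x) x 34 (y) x 8 tall; grip tab 36 (x) x 14 (y) x 30 tall, top 64 above the foot. Flange and tab are centred and alike on all three
- key_b: plain steel T-headed key, about 0.26 kg, upright on mat or sheet. From its origin (centre of the foot) up: blade 40 mm (x) x 26 tall, thickness (y) not told: 11.5, 16.5 or 21.5, one of each among the three keys; flange 50 (x) x 34 (y) x 8 tall; grip tab 36 (x) x 14 (y) x 30 tall, top 64 above the foot. Flange and tab are centred and alike on all three
- key_c: plain steel T-headed key, about 0.26 kg, upright on mat or sheet. From its origin (centre of the foot) up: blade 40 mm (x) x 26 tall, thickness (y) not told: 11.5, 16.5 or 21.5, one of each among the three keys; flange 50 (x) x 34 (y) x 8 tall; grip tab 36 (x) x 14 (y) x 30 tall, top 64 above the foot. Flange and tab are centred and alike on all three
- mat: black rubber mat 120 (x) x 110 (y) x 3 mm, fixed; origin at the centre of its underside. The key standing on it is the one to be sized
- card: cardboard sheet 200 (x) x 100 (y) x 3 mm, fixed; origin at the centre of its underside. The two keys on it have been set aside and stay there
- gauge: aluminium slot gauge fixed on the bench: block 72 (x) x 170 (y) mm, top 34 mm high, on a dark base plate 92 x 190 x 4; origin under its centre. Four square-edged slots side by side along y, each 44 long (x), 30 deep: 8, 13, 18, 23 wide, 38 between centres, narrowest at the +y end. A key that fits has 1.5 mm play and stops with its flange on the top; others stay on the lips. Over 50 N, even a knock, mars it
- slot1 (a point): centre of the mouth of the 8 mm slot, at the gauge's top face; axes as the gauge's: x along the slot, y across it, towards the narrower slots, z up
- slot2 (a point): centre of the mouth of the 13 mm slot, at the gauge's top face; axes as the gauge's: x along the slot, y across it, towards the narrower slots, z up
- slot3 (a point): centre of the mouth of the 18 mm slot, at the gauge's top face; axes as the gauge's: x along the slot, y across it, towards the narrower slots, z up
- slot4 (a point): centre of the mouth of the 23 mm slot, at the gauge's top face; axes as the gauge's: x along the slot, y across it, towards the narrower slots, z up
- bearing: loose plain steel ring 52 mm across, 15 mm high, bystander; origin under its centre, must stay where it is
- carton: small brown carton 75 x 110 x 50 mm, bystander; origin under its centre, must stay where it is
- can: closed can 66 mm across, 100 mm high, bystander; origin under its centre, must stay where it is
- spanner: steel spanner 170 mm long lying flat; bystander, must stay where it is
- bolt: dark bolt standing on its 26 mm head, 45 mm high, bystander; origin under its centre, must stay where it is
- pulley: dark steel pulley 72 mm across, 34 mm high, bystander; origin under its centre, must stay where it is
- small_box: small red box 60 x 45 x 45 mm, bystander; origin under its centre, must stay where it is
Mind the look-alikes: they are no part of the job. Leave any blue or yellow look-alike of the key_c alone. Leave any blue look-alike of the key_a alone.

How it is judged:
By the outcome, as a careful person would: the job done as asked, in the order asked, and still so for the second after the job is handed in, with the robot touching nothing.
It also fails if it takes over 72 s, if anything falls off the work surface, if the arm or the gripper's body presses on something with over 40 N, if the wrist force passes 120 N, or if a joint passes its speed limit or range.

ROBOT

A 7-joint arm with a two-finger parallel gripper is mounted at the origin on the work surface. World frame = base frame: x ahead of the robot, y to its left, z up, the work surface at z = 0. Lengths are in m, angles in rad, forces in N, time in s.
With the tool pointing down it reaches from about 0.4 to 0.85 m from the base axis. Payload 4.5 kg.
Tool frame: the origin (TCP) lies on the centre line of the jaws, within the pads' length; the fingertips stand 8 mm ahead of it and the grasp point (between the pads) lies 11 mm behind it; z points along the fingers, y is the line along which they close (so a half turn about z gives the same grasp; the last joint's range is limited). The gripper opens to 88 mm and grips with 3 to 60 N. Pads are 18 mm wide; open, the fingers measure 123 mm over their backs; the gripper's body (75 mm by 187 mm) begins 45 mm behind the grasp point.
Start: joints at [-1.108, 0.689, -0.195, 1.565, 0.157, 0.902, -0.215], TCP at [0.26, 0.568, 0.247] pointing down, gripper open.
Joint ranges: [-3.01, 3.01], [-0.46, 2.08], [-1.47, 1.51], [0.13, 2.56], [-1, 4.14], [0.04, 2.09], [-2.66, 2.66]. Speed limits (rad/s): [2.57, 2.57, 3.14, 3.14, 3.14, 3.14, 3.14].

INTERFACE

Orientations are given as [roll, pitch, yaw] about the fixed x, y, z axes, in that order (R = Rz(yaw) Ry(pitch) Rx(roll)).
In Python, from plant import r gives the robot as it stands.
- The arm moves only by the tool send_rows, never from a script. Its argument "commands" is a list that holds one entry, the list of rows, each a list of 7 numbers: the opening, from -1 (shut) to 1 (fully open), then the shift along the tool's x, y, z normalised to -1 to 1, where 1 is 2.5 cm, then the turn, a rotation vector about the tool's x, y, z normalised to -1 to 1, where 1 is 5 degrees. A call has 1 to 8 rows; each row shifts and turns the commanded pose from where the row before left it, along the tool's axes as they then stand; what a row does not reach is not made up. A row lasts 1/12 s, in which the tool goes at most 41.7 mm and 7.16 degrees, less where a joint would pass 70% of its speed; a pose out of reach is approached as far as the arm can. A call with a number of a shift or a turn outside -1 to 1 is refused whole. A call with a gripper value outside its range is refused whole. The fingers move at their own pace and stop on an object; "force" is the grip in N (left out, the last holds). Time passes only in rows, so rows that do not move let the fingers close. It gives the time, the measured TCP pose, the force, the opening and the grip force at its end, in the units of the state.
- r.get_obs(): the state, without advancing time (a new reading comes with each control period).
- r.read_camera(name): name is "scene" or "side" or "wrist"; returns a dict with "pixels" (400x640x3 uint8, red, green, blue), "K" (3x3 intrinsics, pixels), "R" (3x3) and "t" (3): a world point X has camera coordinates R X + t; the wrist camera has in their place "hand_eye" (4x4, takes a point from camera to tool coordinates, whose origin is the TCP and whose axes are the flange's). Camera axes: x right, y down, z forward; pixel columns grow to the right and rows downward; lengths in m; the calibration is good to about 2 mm. A picture is of the moment at which its call begins: read the wrist's pose just before it. There is no depth.
- r.close_job(): hands the job in; it is judged then, once.
The state is a dict: "clock": time; "q": joint angles; "joint_vel": joint speeds; "effort": joint torques, N m; "position": TCP position; "orientation": TCP orientation; "wrist_force": force on the tool from outside, world axes, zero at the start; "moment": the same for the moment, N m; "width": finger opening in m; "gripper_force": force on a finger pad.
Only numpy, scipy, OpenCV 4.12 (cv2) and the standard library are available. Lean on these libraries where they do the work, as an engineer would, in place of code of your own. Each camera call takes 0.05 s, during which the arm holds its last target. There are 200 camera calls.

## Working session

There is one attempt and no reset: what is moved stays moved. The work goes in short steps, Python scripts to look and compute and a tool call to move; the robot and the scene stay as the last step left them, time stands still between calls to the robot, and variables do not carry over. Pictures are saved under pics/ and viewed, at most 10 in all, crops included, and the job is handed in when it is done.

Besides the shell and the picture viewer there is one more tool, called as a command line: name --argument value ..., lists and objects as JSON in quotes. send_rows: Moves the arm, as the interface text tells. Scaled input: -1 to 1 covers 2.5 cm each way for a shift and 5 degrees each way for a turn. Its arguments: {"type":"object","properties":{"commands":{"type":"array"},"force":{"type":"number"}},"required":["commands"]}

```bash
mkdir -p pics
cat > h.py <<'E'
from plant import r
import numpy as np, cv2
from scipy.spatial.transform import Rotation as Ro
def cam(n):
    o=r.get_obs(); c=r.read_camera(n); K=np.array(c["K"])
    if n=="wrist":
        H=np.array(c["hand_eye"]); Rt=Ro.from_euler('xyz',o["orientation"]).as_matrix()
        Rc=Rt@H[:3,:3]; C=Rt@H[:3,3]+np.array(o["position"])
    else:
        R=np.array(c["R"]); Rc=R.T; C=-R.T@np.array(c["t"])
    return c["pixels"],K,Rc,C
def ray(K,Rc,C,uv,z):
    d=Rc@np.linalg.solve(K,[uv[0],uv[1],1.]); return C+d*(z-C[2])/d[2]
def proj(K,Rc,C,X):
    p=K@(Rc.T@(np.array(X)-C)); return p[:2]/p[2]
def save(n,im): cv2.imwrite(f"pics/{n}.png",cv2.cvtColor(im,cv2.COLOR_RGB2BGR))
E
python3 - <<'E'
from h import *
print(r.get_obs())
ims=[]
for n in("scene","side","wrist"):
    im,K,Rc,C=cam(n); save(n,im); np.savez(n,im=im,K=K,Rc=Rc,C=C); print(n,C.round(3),Rc[:,2].round(2),K[0,0])
E
```

```text
{'clock': 0.0, 'q': array([-1.10815959,  0.69002745, -0.19450812,  1.56635157,  0.1573189 ,
        0.90250986, -0.21507491]), 'joint_vel': array([ 0.00201924,  0.00056351,  0.00151869, -0.00081996, -0.00088226,
        0.0005468 ,  0.00141975]), 'effort': array([-6.40791368e-04, -5.27580142e+01, -1.26677424e+00, -1.53427094e+01,
       -5.25935018e-02,  6.69177927e-03,  1.58212583e-04]), 'position': array([0.25967332, 0.56780872, 0.24588075]), 'orientation': array([-3.13969648e+00,  1.53805522e-04,  2.71287370e+00]), 'wrist_force': array([ 0.1542267 , -0.11633312,  0.82666909]), 'moment': array([ 0.01563082,  0.02053399, -0.00888353]), 'gripper_force': 0.0, 'width': 0.08797496594805468}
scene [ 1.06  -0.857  1.038] [-0.34  0.62 -0.71] 494.6706242796461
side [ 0.486 -0.716  0.513] [ 0.09  0.83 -0.55] 368.27621622923175
wrist [0.2   0.595 0.384] [ 0.23 -0.11 -0.97] 336.0932329427017
```

View pics/scene.png

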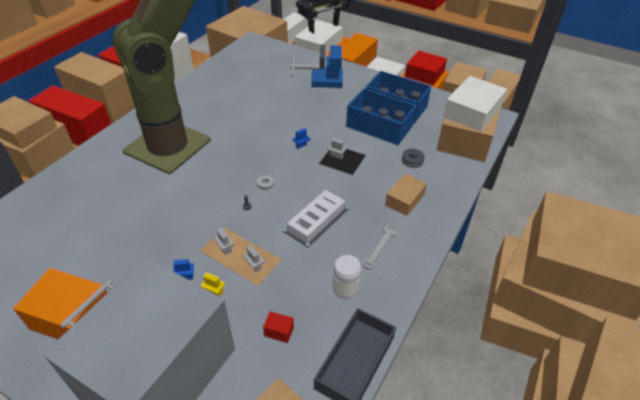

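View pics/side.png

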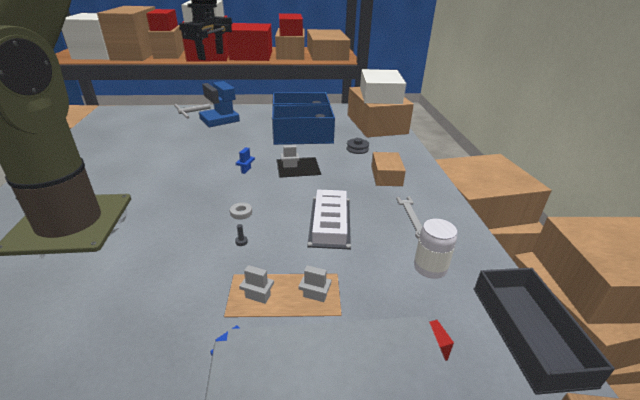

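The scene view shows the mat at (342,159) with the key at (337,147), the gauge at (317,217), and the cardboard with two keys at (240,255). The side view shows the mat at (298,167), the key at (290,155) and the gauge at (330,217). I'll get rough positions and then look from above.

Run:
```python
from h import *
for n,pts in (("scene",{"mat":(342,159,.003),"keytop":(337,142,.06),"gauge":(317,215,.034),"bear":(265,182,.01),"bolt":(247,203,.02),"can":(347,265,.1),"carton":(406,192,.05),"blue":(301,138,.03)}),("side",{"mat":(298,167,.003),"keytop":(290,149,.06),"gauge":(331,213,.034)})):
    d=np.load(n+".npz")
    for k,(u,v,z) in pts.items(): print(n,k,ray(d["K"],d["Rc"],d["C"],(u,v),z).round(3))
o=r.get_obs(); H=r.read_camera("wrist")["hand_eye"]; print(np.array(H).round(3)); print(Ro.from_euler('xyz',o["orientation"]).as_matrix().round(3))
```

```text
scene mat [0.527 0.236 0.003]
scene keytop [0.503 0.24  0.06 ]
scene gauge [ 0.596 -0.042  0.034]
scene bear [0.381 0.014 0.01 ]
scene bolt [ 0.394 -0.094  0.02 ]
scene can [ 0.77  -0.199  0.1  ]
scene carton [0.777 0.154 0.05 ]
scene blue [0.376 0.231 0.03 ]
side mat [0.523 0.234 0.003]
side keytop [0.501 0.236 0.06 ]
side gauge [ 0.585 -0.046  0.034]
[[ 0.    -0.966 -0.258  0.066]
 [ 1.     0.     0.001 -0.001]
 [-0.001 -0.258  0.966 -0.138]
 [ 0.     0.     0.     1.   ]]
[[-0.909  0.416 -0.   ]
 [ 0.416  0.909 -0.001]
 [-0.    -0.001 -1.   ]]
```

View pics/wrist.png

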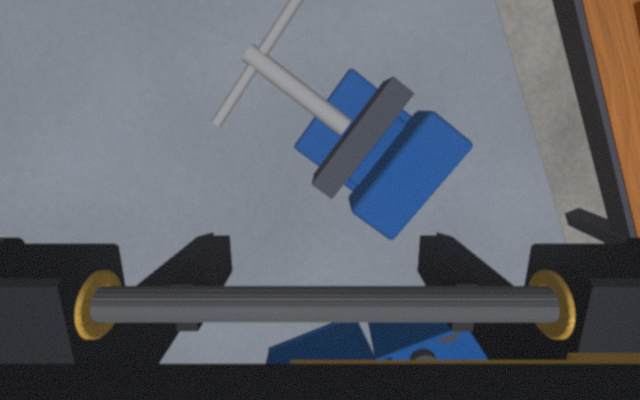

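The wrist view shows the blue vise and no targets. I'll move over to a spot between the mat and the gauge.

send_rows --commands '[[[1,0,0,-0.4,0,0,-0.98],[1,0,0,-0.4,0,0,-0.98],[1,0,0,-0.4,0,0,-0.98],[1,0,0,-0.4,0,0,-0.98],[1,0,0,-0.4,0,0,-0.98],[1,-0.75,-1,0,0,0,0],[1,-0.75,-1,0,0,0,0],[1,-0.75,-1,0,0,0,0]]]'

```text
clock: 0.87
position: [0.3162, 0.4926, 0.2967]
orientation: [3.141, -0.0, -3.141]
wrist_force: [1.1, 0.2, -0.3]
width: 0.0883
gripper_force: 0.0
```

send_rows --commands '[[[1,-0.75,-1,0,0,0,0],[1,-0.75,-1,0,0,0,0],[1,-0.75,-1,0,0,0,0],[1,-0.75,-1,0,0,0,0],[1,-0.75,-1,0,0,0,0],[1,-0.75,-1,0,0,0,0],[1,-0.75,-1,0,0,0,0],[1,-0.75,-1,0,0,0,0]]]'

```text
clock: 1.53
position: [0.4665, 0.2917, 0.2967]
orientation: [-3.141, -0.0, 3.14]
wrist_force: [-0.0, -0.3, 0.0]
width: 0.0882
gripper_force: 0.0
```

send_rows --commands '[[[1,-0.75,-1,0,0,0,0],[1,-0.75,-1,0,0,0,0],[1,-0.75,-1,0,0,0,0],[1,-0.75,-1,0,0,0,0],[1,-0.75,-1,0,0,0,0],[1,-0.75,-1,0,0,0,0],[1,-0.75,-1,0,0,0,0],[1,0,0,0,0,0,0]]]'

```text
clock: 2.2
position: [0.6006, 0.1096, 0.2959]
orientation: [-3.136, 0.002, 3.13]
wrist_force: [0.6, -1.1, -0.6]
width: 0.0882
gripper_force: 0.0
```

Run:
```python
from h import *
o=r.get_obs(); print(o["clock"],o["position"],o["orientation"],o["joint_vel"].round(3))
im,K,Rc,C=cam("wrist"); save("w1",im); np.savez("w1",im=im,K=K,Rc=Rc,C=C)
```

```text
2.2 [0.60058389 0.1096382  0.2959347 ] [-3.13612361e+00  2.18910352e-03  3.12972788e+00] [-0.054 -0.024 -0.063  0.063 -0.04  -0.012 -0.065]
```

View pics/w1.png

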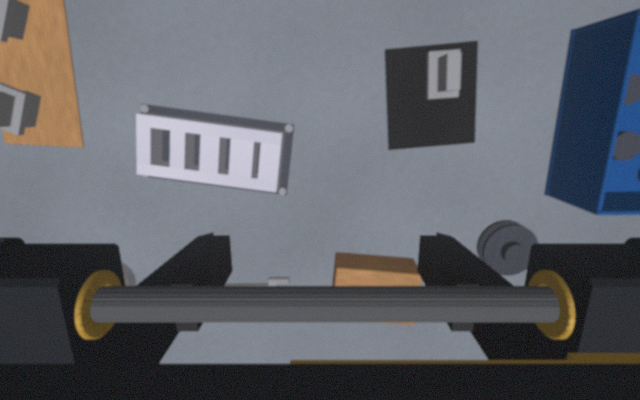

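The wrist view shows the gauge with slots at (159,147), (192,152), (224,156) and (256,160), the narrowest on the right (+y). The mat is at (432,95) with the key at (444,75), its blade roughly along world x. Now I'll measure both.

```bash
cat > m.py <<'E'
from h import *
import sys
def rect(pts):
    (c,s,a)=cv2.minAreaRect(np.float32(pts[:,:2]*1000)); b=cv2.boxPoints((c,s,a))
    e=[b[1]-b[0],b[2]-b[1]]; l=max(e,key=np.linalg.norm); return np.array(c)/1000,np.array(s),np.degrees(np.arctan2(l[1],l[0]))
def blobs(d,mask,z,amin,roi):
    m=np.zeros_like(mask); x0,y0,x1,y1=roi; m[y0:y1,x0:x1]=mask[y0:y1,x0:x1]
    for c in cv2.findContours(m,cv2.RETR_CCOMP,cv2.CHAIN_APPROX_NONE)[0]:
        if cv2.contourArea(c)<amin: continue
        P=np.array([ray(d["K"],d["Rc"],d["C"],p,z) for p in c[:,0].astype(float)])
        yield c,P
E
python3 - <<'E'
from m import *
d=np.load("w1.npz"); im=d["im"]; g=im.max(2)
print(g[150,130:290:4]); print(g[60:95:5,415:475:4])
br=((g>150)&(im.min(2)>0.8*g)).astype(np.uint8)
for c,P in blobs(d,br,.034,200,(120,90,310,210)): print("gauge",cv2.boundingRect(c),*rect(P))
dk=(g<130).astype(np.uint8)
for c,P in blobs(d,dk,.034,60,(142,115,280,190)): print("slot",cv2.boundingRect(c),*rect(P))
br=(g>75).astype(np.uint8)
for z in (.037,.067):
  for c,P in blobs(d,br,z,100,(400,50,473,140)): print("key",z,cv2.boundingRect(c),*rect(P))
save("keyc",cv2.resize(np.hstack([im[30:130,395:495],im[90:190,190:290]]),None,fx=4,fy=4,interpolation=2))
E
```

```text
[146 150 216 215 215 169 109 107 100  89 191 218 218 216 119 111 103 114
 217 216 216 216 189 111 101 191 218 218 216 217 217 134 113 215 215 217
 216 216 110  96]
[[ 49  50  52  78 157 156  82  75 129 156 159 154  52  53  51]
 [ 51  49  49  87 155 155  85  75 135 158 158 152  55  57  52]
 [ 49  47  52  90 157 153  79  74 136 159 158 152  47  57  53]
 [ 53  42  51  88 161 153  80  72 136 159 160 145  52  51  51]
 [ 53  51  47  87 157 150  75  78 142 159 159 148  51  52  50]
 [ 52  52  49  94 158 153  74  74 146 160 160 142  54  47  52]
 [ 48  45  52  95 156 152  89  92 138 147 152 104  50  49  50]]
gauge (125, 111, 157, 82) [ 0.58528394 -0.03711182] [182.88386536  77.51011658] 81.68973
gauge (251, 142, 10, 37) [0.5944574  0.02501059] [ 9.17036915 44.21731567] -8.261721
gauge (218, 137, 13, 38) [ 0.58864014 -0.0124941 ] [14.00211239 45.09698486] -8.010627
gauge (184, 132, 17, 39) [ 0.58323975 -0.04993504] [18.9810009  44.88321304] -6.877198
gauge (150, 128, 21, 39) [ 0.57778528 -0.08737488] [23.69195747 45.04673767] -8.368744
slot (253, 143, 7, 34) [0.59390143 0.02516138] [ 5.49911308 40.40778732] -7.967264
slot (219, 139, 11, 34) [ 0.58866113 -0.01244652] [10.56419182 40.78447342] -8.149269
slot (185, 134, 15, 35) [ 0.58324976 -0.05006127] [15.46934986 40.87747955] -8.421862
slot (151, 129, 18, 37) [ 0.57777545 -0.0880456 ] [20.22209167 41.26381683] -7.7380543
slot (159, 115, 121, 17) [ 0.54525128 -0.01351894] [139.64813232  11.38514137] 81.648476
key 0.037 (427, 50, 36, 50) [0.50035172 0.24168649] [52.20382309 38.3575592 ] 3.2229078
key 0.067 (427, 50, 36, 50) [0.50290909 0.23175835] [48.25758743 35.45795441] 3.2229414
```

View pics/keyc.png

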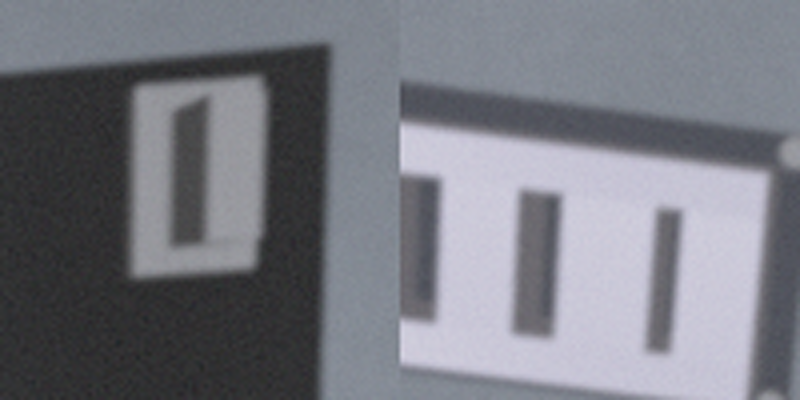

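The crop confirms the key's flange at scaled (200,175), with the tab at z ≈ 0.067 leaning as expected. The slots measure 8, 13, 18 and 23 mm wide at 38 mm pitch, with the gauge at a yaw of about -8.2°. I'll move close above the key.

send_rows --commands '[[[1,0.45,0.87,0.64,0,0,-0.1],[1,0.45,0.87,0.64,0,0,-0.1],[1,0.45,0.87,0.64,0,0,-0.1],[1,0.45,0.87,0.64,0,0,-0.1],[1,0.45,0.87,0.64,0,0,-0.1],[1,0.45,0.87,0.64,0,0,-0.1],[1,0,0,0,0,0,0],[1,0,0,0,0,0,0]]]'

```text
clock: 2.92
position: [0.5244, 0.2493, 0.2001]
orientation: [3.141, -0.003, -3.085]
wrist_force: [-1.0, -0.4, 0.4]
width: 0.0881
gripper_force: 0.0
```

Run:
```python
from m import *
o=r.get_obs(); print(o["clock"],o["position"],o["orientation"],np.abs(o["joint_vel"]).max(),o["wrist_force"])
im,K,Rc,C=cam("wrist"); np.savez("w2",im=im,K=K,Rc=Rc,C=C); d=np.load("w2.npz"); save("w2",im)
print(proj(K,Rc,C,[.5,.24,.067]))
g=im.max(2)
for z in (.037,.067):
  for c,P in blobs(d,(g>75).astype(np.uint8),z,800,(200,0,440,235)): print("key",z,cv2.boundingRect(c),*rect(P))
```

```text
2.9167 [0.52444783 0.24933386 0.20010682] [ 3.14126194e+00 -2.58267904e-03 -3.08540501e+00] 0.046074418637501106 [-0.96309322 -0.44947533  0.44801705]
[315.46415837 160.99364591]
key 0.037 (295, 128, 42, 59) [0.50151215 0.23959261] [52.26400757 36.58226776] 3.2266498
key 0.037 (200, 0, 240, 235) [0.47446896 0.24115955] [200.00959778 228.05757141] -86.77914
key 0.037 (257, 115, 112, 117) [0.51808545 0.23853159] [107.13885498  98.1583252 ] 4.1775517
key 0.067 (295, 128, 42, 59) [0.4972597  0.24010957] [47.06093979 32.9404068 ] 3.2267025
key 0.067 (200, 0, 240, 235) [0.47290878 0.24152052] [180.09794617 205.3536377 ] -86.77915
key 0.067 (257, 115, 112, 117) [0.51218311 0.23915421] [96.47286987 88.38632965] 4.177569
```

View pics/w2.png

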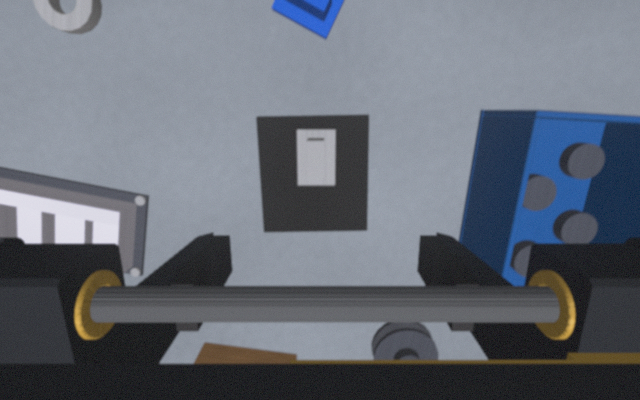

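The close view shows the key's flange centred on (316,157), upright on the mat and aligned with the tool. I'll descend.

send_rows --commands '[[[1,0.48,-0.17,0.6,0,0,0],[1,0.48,-0.16,0.6,0,0,0],[1,0,0,0.9,0,0,0],[1,0,0,0.9,0,0,0],[1,0,0,0.9,0,0,0],[1,0,0,0.9,0,0,0],[1,0,0,0,0,0,0],[1,0,0,0,0,0,0]]]'

```text
clock: 3.63
position: [0.5037, 0.2365, 0.0808]
orientation: [-3.14, -0.0, -3.092]
wrist_force: [-0.0, -0.0, 0.3]
width: 0.0882
gripper_force: 0.0
```

send_rows --commands '[[[1,0.1,0.13,0.4,0,0,0],[1,0,0,0.4,0,0,0],[1,0,0,0.43,0,0,0],[1,0,0,0,0,0,0],[1,0,0,0,0,0,0]]]'

```text
clock: 4.05
position: [0.5001, 0.2405, 0.0495]
orientation: [-3.141, -0.001, -3.09]
wrist_force: [0.2, 0.2, 0.2]
width: 0.0883
gripper_force: 0.0
```

Good. Now I'll close with a firm grip.

send_rows --commands '[[[-1,0,0,0,0,0,0],[-1,0,0,0,0,0,0],[-1,0,0,0,0,0,0],[-1,0,0,0,0,0,0],[-1,0,0,0,0,0,0],[-1,0,0,0,0,0,0],[-1,0,0,0,0,0,0],[-1,0,0,0,0,0,0]]]' --force 40

```text
clock: 4.72
position: [0.5005, 0.2408, 0.05]
orientation: [3.141, 0.0, -3.09]
wrist_force: [0.7, -0.1, -0.3]
width: 0.0368
gripper_force: 0.0
```

send_rows --commands '[[[-1,0,0,0,0,0,0],[-1,0,0,0,0,0,0],[-1,0,0,0,0,0,0],[-1,0,0,0,0,0,0],[-1,0,0,0,0,0,0],[-1,0,0,0,0,0,0]]]'

```text
clock: 5.22
position: [0.5005, 0.2408, 0.05]
orientation: [3.141, 0.0, -3.09]
wrist_force: [0.5, -0.3, 0.0]
width: 0.0141
gripper_force: 40.0
```

Gripped: the width is 14.1 mm, which matches the tab. I'll lift and turn to the gauge's yaw.

send_rows --commands '[[[-1,0,0,-0.4,0,0,0],[-1,0,0,-0.8,0,0,0],[-1,0,0,-0.9,0,0,0],[-1,0,0,-0.9,0,0,0],[-1,0,0,-0.9,0,0,0.75],[-1,0,0,0,0,0,0.75],[-1,0,0,0,0,0,0.75],[-1,0,0,0,0,0,0]]]'

```text
clock: 5.88
position: [0.5003, 0.2406, 0.1484]
orientation: [3.141, 0.001, 2.995]
wrist_force: [-0.5, 0.6, -2.3]
width: 0.0135
gripper_force: 40.0
```

Run:
```python
from h import *
o=r.get_obs(); print(o["clock"],o["position"],o["orientation"],np.abs(o["joint_vel"]).max(),o["wrist_force"],o["width"])
im,K,Rc,C=cam("wrist"); np.savez("w3",im=im,K=K,Rc=Rc,C=C)
a=im[130:400]
p=np.array(o["position"])
for n in ("side","scene"):
    i2,K2,R2,C2=cam(n); np.savez(n+"2",im=i2,K=K2,Rc=R2,C=C2); u=proj(K2,R2,C2,p).astype(int); print(n,u)
    b=i2[u[1]-30:u[1]+30,u[0]-40:u[0]+40]; b=cv2.resize(b,(320,240),interpolation=2)
    a=np.vstack([a,np.zeros((240,640,3),np.uint8)]) if n=="side" else a
    a[-240:,(0 if n=="side" else 320):][:, :320]=b
save("w3",a)
```

```text
5.8833 [0.50033349 0.24064633 0.1484315 ] [3.14141803e+00 6.00984398e-04 2.99475928e+00] 0.06897178339735698 [-0.46555377  0.64907784 -2.25085812] 0.013505164134717912
side [288 118]
scene [337 118]
```

View pics/w3.png

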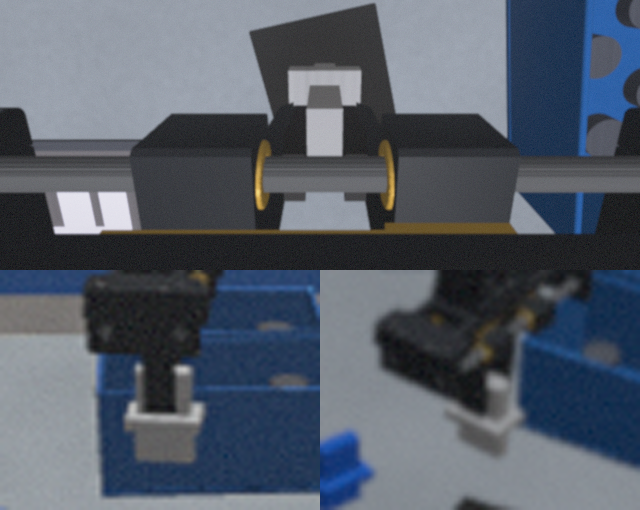

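The wrist strip shows the tab (307–343) and flange (290–360) in the jaws, with a sliver of the blade's foot at about (314–335, 65) that looks about 12 mm thick. The key hangs straight. Next I'll measure the camera bias and the blade.

Run:
```python
from h import *
d=np.load("w3.npz"); im=d["im"].max(2).astype(int)
Rt=Ro.from_euler('xyz',[3.1414,.0006,2.9948]).as_matrix(); p=np.array([.5003,.2406,.1484])
for v in (192,193,194,195,196,197,198): print(v,im[v,284:368:2])
for v in (222,245): print(v,im[v,300:350:2])
f=lambda t: proj(d["K"],d["Rc"],d["C"],p+Rt@np.array(t))
for nm,t in dict(tabtopR=(.018,.007,-.017),tabtopL=(.018,-.007,-.017),flR=(.025,.017,.013),flL=(.025,-.017,.013),flB=(.025,0,.021),ftR=(.02,.00575,.047),ftL=(.02,-.00575,.047)).items(): print(nm,f(t).round(1))
```

```text
192 [56 62 56 58 58 59 54 54 59 58 61 57 57 60 57 58 66 65 68 68 65 65 67 65
 61 65 52 55 62 56 59 59 54 58 55 56 62 59 59 59 59 55]
193 [60 56 58 56 62 57 53 57 60 53 56 52 59 58 58 68 79 80 78 77 84 81 78 82
 82 74 60 54 57 57 56 55 54 56 59 56 55 55 59 55 63 54]
194 [59 61 57 60 56 62 59 58 59 62 60 57 56 56 58 77 93 92 92 93 96 91 93 90
 91 84 58 59 57 57 58 61 59 61 53 55 52 58 58 61 60 59]
195 [57 52 57 66 64 67 67 65 62 69 65 63 64 65 70 80 94 94 95 96 99 99 93 96
 96 86 69 65 66 64 65 64 67 64 64 64 64 65 56 58 61 60]
196 [54 56 64 78 84 81 82 82 82 83 79 80 78 84 82 91 96 94 96 96 97 97 99 93
 94 94 76 81 80 82 81 85 82 85 85 85 83 83 62 55 58 54]
197 [ 57  56  64  89  96  93  95  92  90  93  94  90  90  90  93  93  97  93
  96  99  96  96 100  94  94  94  92  93  91  92  92  92  93  94  94  94
  95  92  71  56  60  59]
198 [ 55  53  70  96 101  98  96  95  98  98  93  91  93  94  97  97  96  98
  97  96  98  95  95  95  97  95  97  97  96  95  98 102  98  98  97  96
 101  98  82  63  56  57]
222 [189 189 183 180 151 101  95  96  94  96 101  93  97  95  98  97  96 102
  98 103 144 186 186 189 188]
245 [ 43  44  46 131 192 188 189 187 188 188 187 191 189 190 190 189 189 188
 188 189 191 141  49  40  46]
tabtopR [344.5 237. ]
tabtopL [308.2 237. ]
flR [362.5 199. ]
flL [289.5 199. ]
flB [325.9 194.7]
ftR [335.8 191.9]
ftL [315.6 191.9]
```

The key's thickness shows as about 20.5 px, which is 11.5 mm, so I expect slot 2 to take it. The camera's lateral bias is about 0.6 mm. I'll hover just beside the slots and measure them at rest.

send_rows --commands '[[[-1,-0.78,-0.97,0,0,0,0],[-1,-0.78,-0.97,0,0,0,0],[-1,-0.78,-0.97,0,0,0,0],[-1,-0.78,-0.97,0,0,0,0],[-1,-0.78,-0.97,0,0,0,0],[-1,-0.78,-0.97,0,0,0,0],[-1,-0.78,-0.97,0,0,0,0],[-1,-0.78,-0.97,0,0,0,0]]]'

```text
clock: 6.7
position: [0.6269, 0.0246, 0.147]
orientation: [-3.141, -0.001, 2.998]
wrist_force: [0.4, -0.6, -1.9]
width: 0.0139
gripper_force: 40.0
```

send_rows --commands '[[[-1,-0.78,-0.97,0,0,0,0],[-1,0,0,0,0,0,0],[-1,0,0,0,0,0,0],[-1,0,0,0,0,0,0],[-1,0,0,0,0,0,0],[-1,0,0,0,0,0,0]]]'

```text
clock: 7.2
position: [0.6419, 0.0013, 0.1474]
orientation: [3.141, -0.001, 2.999]
wrist_force: [0.4, -0.5, -1.8]
width: 0.0137
gripper_force: 40.0
```

Run:
```python
from m import *
o=r.get_obs(); print(o["clock"],o["position"],o["orientation"],np.abs(o["joint_vel"]).max())
im,K,Rc,C=cam("wrist"); np.savez("w4",im=im,K=K,Rc=Rc,C=C); d=np.load("w4.npz"); save("w4",im)
g=cv2.GaussianBlur(im.max(2),(3,3),0)
for c,P in blobs(d,(g<165).astype(np.uint8),.034,150,(40,20,560,195)):
    b=cv2.boundingRect(c); c2,s,a=rect(P)
    if 38<max(s)<50: print(b,c2,s,a)
```

```text
7.2 [0.64188539 0.00134218 0.14741875] [ 3.14063002e+00 -9.38059708e-04  2.99938958e+00] 0.006548229516479345
(341, 100, 12, 61) [0.59462787 0.02403181] [ 7.91029978 43.40104294] -8.716175
(286, 100, 19, 61) [ 0.58925208 -0.0135537 ] [12.81832886 43.37508392] -8.376094
(230, 100, 27, 61) [ 0.58387213 -0.05117708] [17.80925179 43.3969574 ] -8.408584
(174, 100, 36, 60) [ 0.57811902 -0.08874778] [22.89667892 42.60924911] -8.265705
```

View pics/w4.png

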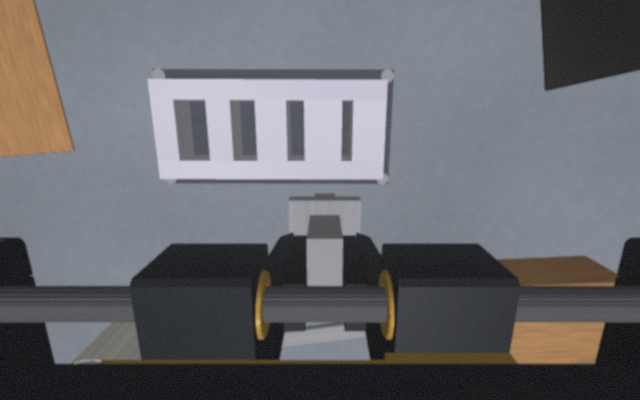

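The gauge is sharp: slots 1–4 are centred at columns 347, 295, 243 and 192, at widths of 7.9, 12.8, 17.8 and 22.9 mm. I'll go above slot 1.

send_rows --commands '[[[-1,0.5,0.16,0.3,0,0,0.04],[-1,0.5,0.16,0.3,0,0,0],[-1,0.5,0.16,0.4,0,0,0],[-1,0.5,0.16,0.4,0,0,0],[-1,0,0,0.4,0,0,0],[-1,0,0,0.4,0,0,0],[-1,0,0,0,0,0,0],[-1,0,0,0,0,0,0]]]'

```text
clock: 7.92
position: [0.5961, 0.0222, 0.092]
orientation: [-3.141, 0.0, 2.992]
wrist_force: [0.2, -0.3, -1.8]
width: 0.0135
gripper_force: 40.0
```

send_rows --commands '[[[-1,0,0,0,0,0,0],[-1,0,0,0,0,0,0],[-1,0,0,0,0,0,0]]]'

```text
clock: 8.17
position: [0.5961, 0.0224, 0.093]
orientation: [3.141, 0.001, 2.992]
wrist_force: [0.7, 0.7, -1.3]
width: 0.0143
gripper_force: 40.0
```

```bash
cat > tgt.py <<'E'
from h import *
import sys
s={1:(.5941,.0247),2:(.5888,-.0129)}[int(sys.argv[1])]
o=r.get_obs(); p=np.array(o["position"]); Rt=Ro.from_euler('xyz',o["orientation"]).as_matrix()
print(o["clock"],p.round(4),np.degrees(o["orientation"]).round(2),"f",o["wrist_force"].round(2),"m",o["moment"].round(2),"tool mm to go",((Rt.T@(np.array([*s,p[2]])-p))*1000).round(2))
E
python3 tgt.py 1
```

```text
8.1667 [0.5961 0.0224 0.093 ] [1.7998e+02 7.0000e-02 1.7145e+02] f [ 0.74  0.66 -1.34] m [-0.    0.01  0.02] tool mm to go [ 2.36  1.98 -0.  ]
```

send_rows --commands '[[[-1,0.09,0.08,0.1,0,0,-0.04],[-1,0,0,0.1,0,0,0],[-1,0,0,0,0,0,0],[-1,0,0,0,0,0,0],[-1,0,0,0,0,0,0]]]'

```text
clock: 8.58
position: [0.5935, 0.0249, 0.0874]
orientation: [3.142, -0.0, 2.996]
wrist_force: [-1.2, 0.7, -2.6]
width: 0.0135
gripper_force: 40.0
```

```bash
python3 tgt.py 1
```

```text
8.5833 [0.5935 0.0249 0.0874] [180.    -0.   171.69] f [-1.17  0.7  -2.62] m [ 0.07 -0.03  0.02] tool mm to go [-0.64 -0.15 -0.  ]
```

On target for slot 1. I'll descend gently until it touches.

send_rows --commands '[[[-1,0,0,0.05,0,0,0],[-1,0,0,0.05,0,0,0],[-1,0,0,0.05,0,0,0],[-1,0,0,0.04,0,0,0],[-1,0,0,0,0,0,0],[-1,0,0,0,0,0,0]]]'

```text
clock: 9.08
position: [0.5935, 0.0249, 0.0826]
orientation: [3.142, -0.0, 2.996]
wrist_force: [-0.6, 0.0, -3.3]
width: 0.014
gripper_force: 40.0
```

send_rows --commands '[[[-1,0,0,0.02,0,0,0],[-1,0,0,0.02,0,0,0],[-1,0,0,0.02,0,0,0],[-1,0,0,0,0,0,0]]]'

```text
clock: 9.42
position: [0.5935, 0.0249, 0.0811]
orientation: [3.142, -0.0, 2.996]
wrist_force: [1.2, 1.0, -3.1]
width: 0.0138
gripper_force: 40.0
```

send_rows --commands '[[[-1,0,0,0.02,0,0,0],[-1,0,0,0.02,0,0,0],[-1,0,0,0,0,0,0]]]'

```text
clock: 9.67
position: [0.5935, 0.0249, 0.0809]
orientation: [-3.142, 0.0, 2.996]
wrist_force: [-1.2, -0.5, 3.7]
width: 0.0136
gripper_force: 40.0
```

send_rows --commands '[[[-1,0,0,0.02,0,0,0],[-1,0,0,0,0,0,0]]]'

```text
clock: 9.83
position: [0.5936, 0.0249, 0.0809]
orientation: [-3.141, 0.001, 2.996]
wrist_force: [-2.0, -0.6, 8.5]
width: 0.0139
gripper_force: 40.0
```

Contact at z 0.0809 and the key is held up on the lips. One small extra press, then lift and move to slot 2.

send_rows --commands '[[[-1,0,0,0.02,0,0,0],[-1,0,0,0,0,0,0],[-1,0,0,0,0,0,0]]]'

```text
clock: 10.08
position: [0.5937, 0.025, 0.0809]
orientation: [-3.141, 0.001, 2.996]
wrist_force: [-2.8, 0.2, 12.8]
width: 0.0136
gripper_force: 40.0
```

send_rows --commands '[[[-1,0,0,-0.2,0,0,0],[-1,0,0,-0.2,0,0,0],[-1,0,-0.5,0,0,0,0],[-1,0,-0.5,0,0,0,0],[-1,0,-0.5,0,0,0,0],[-1,0,0,0,0,0,0],[-1,0,0,0,0,0,0],[-1,0,0,0,0,0,0]]]'

```text
clock: 10.75
position: [0.588, -0.0122, 0.089]
orientation: [3.141, -0.0, 2.996]
wrist_force: [0.5, 0.4, -2.8]
width: 0.0136
gripper_force: 40.0
```

```bash
python3 tgt.py 2
```

```text
10.75 [ 0.588  -0.0122  0.089 ] [ 1.7995e+02 -1.0000e-02  1.7165e+02] f [ 0.5   0.36 -2.77] m [ 0.03 -0.01  0.  ] tool mm to go [-0.87 -0.62 -0.  ]
```

Refused at 13 N. I'll trim the position and test slot 2.

send_rows --commands '[[[-1,-0.03,-0.025,0.05,0,0,0],[-1,0,0,0.05,0,0,0],[-1,0,0,0.05,0,0,0],[-1,0,0,0.05,0,0,0],[-1,0,0,0.05,0,0,0],[-1,0,0,0,0,0,0],[-1,0,0,0,0,0,0]]]'

```text
clock: 11.33
position: [0.5886, -0.0128, 0.0828]
orientation: [3.142, -0.0, 2.997]
wrist_force: [0.1, -0.0, -2.7]
width: 0.0137
gripper_force: 40.0
```

```bash
python3 tgt.py 2
```

```text
11.3333 [ 0.5886 -0.0128  0.0828] [ 1.800e+02 -1.000e-02  1.717e+02] f [ 0.11 -0.02 -2.69] m [-0.01 -0.02 -0.01] tool mm to go [-0.17 -0.08 -0.  ]
```

send_rows --commands '[[[-1,0,0,0.03,0,0,0],[-1,0,0,0.03,0,0,0],[-1,0,0,0.03,0,0,0],[-1,0,0,0,0,0,0]]]'

```text
clock: 11.67
position: [0.5886, -0.0129, 0.0806]
orientation: [3.142, -0.0, 2.996]
wrist_force: [0.2, 0.5, -2.2]
width: 0.0137
gripper_force: 40.0
```

```bash
python3 tgt.py 2
```

```text
11.6667 [ 0.5886 -0.0129  0.0806] [ 1.8000e+02 -1.0000e-02  1.7168e+02] f [ 0.2   0.47 -2.19] m [ 0.   -0.02 -0.  ] tool mm to go [-0.18  0.04 -0.  ]
```

Already below the contact height with no force, so I'll continue gently.

send_rows --commands '[[[-1,0,0,0.02,0,0,0],[-1,0,0,0.02,0,0,0],[-1,0,0,0.02,0,0,0],[-1,0,0,0,0,0,0]]]'

```text
clock: 12.0
position: [0.5887, -0.0129, 0.0791]
orientation: [3.142, -0.0, 2.996]
wrist_force: [-0.8, 0.5, -2.0]
width: 0.0138
gripper_force: 40.0
```

send_rows --commands '[[[-1,0,0,0.03,0,0,0],[-1,0,0,0.03,0,0,0],[-1,0,0,0,0,0,0]]]'

```text
clock: 12.25
position: [0.5886, -0.0129, 0.0776]
orientation: [3.142, -0.0, 2.996]
wrist_force: [-0.0, -0.5, -2.4]
width: 0.0137
gripper_force: 40.0
```

It's entering slot 2, with home expected at z ≈ 0.055.

send_rows --commands '[[[-1,0,0,0.04,0,0,0],[-1,0,0,0.04,0,0,0],[-1,0,0,0.04,0,0,0],[-1,0,0,0.04,0,0,0],[-1,0,0,0.04,0,0,0],[-1,0,0,0.04,0,0,0],[-1,0,0,0.04,0,0,0],[-1,0,0,0,0,0,0]]]'

```text
clock: 12.92
position: [0.5886, -0.0129, 0.0705]
orientation: [-3.142, -0.0, 2.997]
wrist_force: [0.2, -0.5, -1.7]
width: 0.0137
gripper_force: 40.0
```

send_rows --commands '[[[-1,0,0,0.04,0,0,0],[-1,0,0,0.04,0,0,0],[-1,0,0,0.04,0,0,0],[-1,0,0,0.04,0,0,0],[-1,0,0,0.04,0,0,0],[-1,0,0,0.04,0,0,0],[-1,0,0,0.04,0,0,0],[-1,0,0,0,0,0,0]]]'

```text
clock: 13.58
position: [0.5886, -0.0129, 0.0635]
orientation: [3.142, -0.0, 2.997]
wrist_force: [0.2, -0.7, -2.8]
width: 0.0136
gripper_force: 40.0
```

send_rows --commands '[[[-1,0,0,0.04,0,0,0],[-1,0,0,0.04,0,0,0],[-1,0,0,0.04,0,0,0],[-1,0,0,0.04,0,0,0],[-1,0,0,0.04,0,0,0],[-1,0,0,0.04,0,0,0],[-1,0,0,0.04,0,0,0],[-1,0,0,0,0,0,0]]]'

```text
clock: 14.25
position: [0.5886, -0.0129, 0.0565]
orientation: [3.142, -0.0, 2.996]
wrist_force: [0.0, -0.1, -2.6]
width: 0.0135
gripper_force: 40.0
```

send_rows --commands '[[[-1,0,0,0.02,0,0,0],[-1,0,0,0.02,0,0,0],[-1,0,0,0.02,0,0,0],[-1,0,0,0,0,0,0]]]'

```text
clock: 14.58
position: [0.5887, -0.0129, 0.0551]
orientation: [3.142, -0.0, 2.996]
wrist_force: [-0.8, -0.5, -3.1]
width: 0.0139
gripper_force: 40.0
```

send_rows --commands '[[[-1,0,0,0.02,0,0,0],[-1,0,0,0.02,0,0,0],[-1,0,0,0.01,0,0,0],[-1,0,0,0,0,0,0]]]'

```text
clock: 14.92
position: [0.5888, -0.0129, 0.055]
orientation: [-3.141, 0.0, 2.996]
wrist_force: [-2.3, 0.1, 7.1]
width: 0.0138
gripper_force: 40.0
```

Fully home: the flange stop is at z 0.055, exactly 26 mm below lip contact. I'll release and retreat.

send_rows --commands '[[[-1,0,0,-0.02,0,0,0],[-0.3,0,0,0,0,0,0],[-0.3,0,0,0,0,0,0],[-0.3,0,0,0,0,0,0],[-0.3,0,0,0,0,0,0],[-0.3,0,0,0,0,0,0],[-0.3,0,0,0,0,0,0]]]'

```text
clock: 15.5
position: [0.5887, -0.0129, 0.0544]
orientation: [3.141, -0.0, 2.996]
wrist_force: [0.7, 0.3, -0.5]
width: 0.0306
gripper_force: 0.0
```

send_rows --commands '[[[-0.3,0,0,-0.2,0,0,0],[-0.3,0,0,-0.5,0,0,0],[-0.3,0,0,-1,0,0,0],[-0.3,0,0,-1,0,0,0],[-0.3,-0.7,0,-1,0,0,0],[-0.3,-0.7,0,-1,0,0,0],[-0.3,-0.7,0,0,0,0,0],[-0.3,0,0,0,0,0,0]]]'

```text
clock: 16.17
position: [0.6451, -0.0212, 0.1753]
orientation: [3.14, 0.009, 2.995]
wrist_force: [0.0, 0.0, -1.4]
width: 0.0307
gripper_force: 0.0
```

Run:
```python
from h import *
o=r.get_obs(); print(o["position"],o["wrist_force"],o["width"])
im,K,Rc,C=cam("wrist"); i2,K2,R2,C2=cam("side")
u=proj(K2,R2,C2,[.5888,-.0129,.05]).astype(int)
b=cv2.resize(i2[u[1]-40:u[1]+40,u[0]-64:u[0]+64],(480,300),interpolation=2)
w=cv2.resize(im[:250],(640,250)); a=np.zeros((550,640,3),np.uint8); a[:250]=w; a[250:,:480]=b; save("w5",a)
```

```text
[ 0.64511812 -0.0211591   0.17534901] [ 9.94928734e-04  4.37406364e-02 -1.42378204e+00] 0.03070163164936789
```

View pics/w5.png

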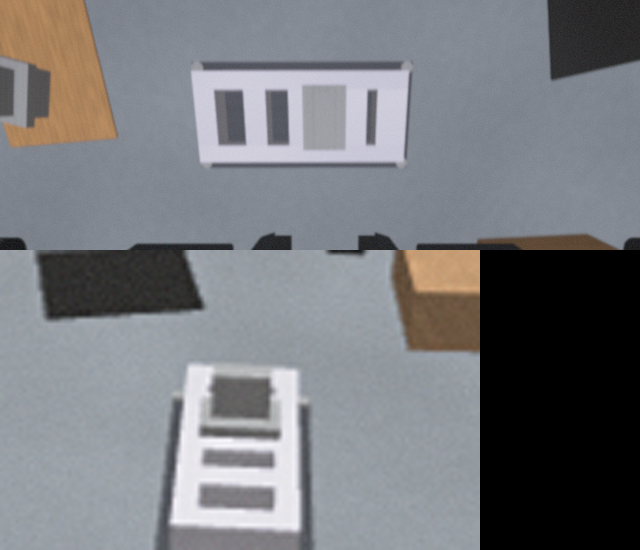

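The wrist view shows the key's flange square over slot 2 at (324,117). The side view shows it flat on the gauge at (240,400) with the gripper clear. I'll hand the job in.

```bash
python3 -c "from plant import r; print(r.close_job())"
```

```text
the job is handed in; nothing more can be done
None
```

The key from the mat was refused by the 8 mm slot at 13 N, went fully home in the 13 mm slot with its flange down, and was released with the arm clear; I handed the job in at about 16 s.

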